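# Test the long fuse at the third step and hold the lever

## Robot

A 6-joint arm with a two-finger parallel gripper is mounted at the origin on the work surface. World frame = base frame: x ahead of the robot, y to its left, z up, the work surface at z = 0. Lengths are in m, angles in rad, forces in N, time in s.
With the tool pointing down it reaches from about 0.3 to 0.875 m from the base axis. Payload 6.4 kg.
Tool frame: the origin (TCP) lies on the mounting face of the last link; the fingertips stand 173 mm ahead of it and the grasp point (between the pads) lies 155 mm ahead of it (ctrl.tip_reach is the distance from the TCP to the fingertips, in m); z points along the fingers, y is the line along which they close (so a half turn about z gives the same grasp; the last joint's range is limited). The gripper opens to 85 mm and grips with 20 to 120 N. Pads are 22 mm wide; open, the fingers measure 114 mm over their backs; the gripper's body (76 mm by 85 mm) begins 54 mm behind the grasp point. The pads swing forward as they close: fully open they stand 13 mm farther back than shut.
Start: joints at [-1.502, 0.181, 1.607, -0, 1.354, -0.206], TCP at [0.156, -0.553, 0.405] pointing down, gripper open.
Joint ranges: [-2.99, 2.99], [-0.89, 2.07], [0.3, 2.58], [-1.14, 4.28], [0, 2.63], [-3.12, 3.12]. Speed limits (rad/s): [2.57, 2.57, 3.01, 3.14, 3.14, 3.14].

## Interface

Orientations are given as a unit quaternion [w, x, y, z].
In Python, from bench import ctrl gives the robot as it stands.
- The arm moves only by the shell command python3 -m pendant 'ROWS'. ROWS is JSON, a list that holds one entry, the list of rows, each a list of 7 numbers: the opening, from 0 (shut) to 1 (fully open), then the shift along the tool's x, y, z in mm, then the turn, a rotation vector about the tool's x, y, z in rad. A call has 1 to 5 rows; each row is the pose to reach, as a shift and turn from the pose commanded when the call began, along the tool's axes at that moment; what a row does not reach only later rows make up. A row lasts 1/12 s, in which the tool goes at most 41.7 mm and 7.16 degrees, less where a joint would pass 70% of its speed; a pose out of reach is approached as far as the arm can. A call with a gripper value outside its range is refused whole. The fingers move at their own pace and stop on an object; the grip force is fixed at half the most. Time passes only in rows, so rows that repeat a pose let the fingers close. It gives the time, the measured TCP pose, the force, the opening and the grip force at its end, in the units of the state.
- ctrl.get_obs(): the state, without advancing time (a new reading comes with each control period).
- ctrl.camera(name): name is "scene" or "top" or "wrist"; returns the picture (420x560x3 uint8, red, green, blue); there is no depth.
- ctrl.camera_params(name): a dict with "mtx" (3x3 intrinsics, pixels), "world_from_camera" (4x4, takes a point from camera to world coordinates); the wrist camera has in their place "tool_from_camera" (4x4, takes a point from camera to tool coordinates, whose origin is the TCP and whose axes are the flange's). Camera axes: x right, y down, z forward; pixel columns grow to the right and rows downward; lengths in m; the calibration is good to about 2 mm. A picture is of the moment at which its call begins: read the wrist's pose just before it. camera_params takes no time and is no camera call.
- ctrl.hand_in(): hands the job in; it is judged then, once.
Trained networks look in the newest picture that a camera, given by its name, has taken for a name from the list of things; names that differ only in an ending like _2 or _b are one class to them, and where a whole thing is asked for, a point or a joint stands for the part that bears it (a point fixed in the world has none). Each returns a list of dicts, best first, with "confidence" (0 to 1); they miss things now and then, are a little off and sometimes report something else, mostly with a low value. They report only what shows in the picture. A call takes as long as a camera call. They do not tell look-alikes from the thing itself.
- ctrl.boxes_of(camera, name): "point" ([column, row] as shares, 0 to 1, of the picture: columns of its width, rows of its height, amid what is visible of it).
The state is a dict: "time_s": time; "q": joint angles; "dq": joint speeds; "joint_efforts": joint torques, N m; "eef_pos": TCP position; "eef_rot": TCP orientation; "wrist_force": force on the tool from outside, world axes, zero at the start; "torque": the same for the moment, N m; "opening": opening from 0.0 (shut) to 1.0 (fully open); "grasp_force": force on a finger pad.
Only numpy, scipy, OpenCV 4.12 (cv2) and the standard library are available. Lean on these libraries where they do the work, as an engineer would, in place of code of your own. Each camera call takes 0.05 s, during which the arm holds its last target. There are 200 camera calls.

## Task

Take the long fuse out of the rack and push it fully down into the well of the black fuse tester, and let go of it. Then swing the tester's sprung ratchet lever three clicks from its rest, never as far as a fourth, and hold it there in the third notch: it springs back if let go, so finish while still holding the lever. Leave the two short fuses in the rack and everything else on the shelf where it is.

Things in the scene. Friction and masses are not known exactly. Their poses are not given: they have to be found in the camera images.
- long_fuse_mid (a point): Centre (half-way up) of the long cartridge fuse: upright white ceramic tube with steel end caps, 20 mm diameter, 100 mm long, about 90 g, foot chamfered. z is its axis. It starts in one of the rack's four holes, foot 35 mm deep, so its top stands 65 mm above the rack and its centre is 15 mm above the rack's top.
- short_fuse_a_mid (a point): Centre of a short fuse, same look and diameter but 65 mm long; in another rack hole, its top 30 mm above the rack. To be left there.
- short_fuse_b_mid (a point): Centre of the other short fuse, the same as the first. To be left there.
- rack: Fixed aluminium block 60 x 200 x 50 mm (its x, y, z); origin at the centre of its underside. Four holes 23 mm wide, 35 mm deep, in a row along its y at -75, -25, 25 and 75 mm; one is empty.
- socket_mouth (a point): Centre of the mouth of the tester's fuse well, flush with the top of the tester's case (50 mm above the shelf): a round upright hole 23 mm wide and 40 mm deep, ringed by a thin bare-metal trim. Fully home, the long fuse's centre is 10 mm above this point. Axes are those of the case, which is fixed, black, 150 x 270 x 50 mm (its x, y, z); the well is 90 mm to +y of the origin of the case, whose sides lie at x = +-75 mm and y = -140 and +130 mm.
- lever_pivot (a point): Point on the lever's upright pivot axis, at the top of the tester's case (50 mm above the shelf). In the case's axes the well lies 40 mm to -x and 120 mm to +y of it. A steel toothed wheel, 78 mm wide and 14 mm high, sits round it.
- lever_knob (a point): Centre (half-way up) of the lever's grip: an upright black cylinder, 24 mm diameter, 50 mm tall, 44 mm above the case top, its top 69 mm above the case top, on the end of a flat steel arm 85 mm from the pivot axis (top of the arm 19 mm above the case top). It moves in a level circle about the pivot. At rest it lies towards the case's -y from the pivot and swings towards -x (clockwise seen from above).
- lever (a joint): Angle of the lever, rad: 0 at its rest stop, growing clockwise seen from above, end stop at 1.5. A click every 0.262 rad (15 degrees): notches at 0.262, 0.524, 0.785 (the third), 1.047..., with humps between them half-way (at 0.131, 0.393, 0.654, 0.916...). Pushing it takes about 2 to 8 N at the grip: the push rises before each hump and drops as it clicks over. A return spring always swings it back to 0 when let go.
- long_fuse: The long fuse; origin at the centre of its foot, z up along it.
- flashlight: Yellow plastic flashlight lying on the shelf, 160 mm long, 50 mm wide and high. To be left alone. Origin at its underside.
- socket_head: Steel socket spanner head, upright, 30 mm wide, 38 mm tall. To be left alone. Origin at its underside.
- door_stop: Red rubber wedge, 110 x 40 x 30 mm. To be left alone. Origin at its underside.
- fuse_jar: Glass jar with a steel lid, 70 mm wide, 100 mm tall. To be left alone. Origin at its underside.
Not all that is in view belongs to the job. Leave any purple look-alike of the long_fuse alone.

How it is judged:
On the way, in this order (a step that is already met when the one before it is completed fails the run):
1. the long fuse stands fully home in the tester's well and is let go, with the lever still at rest (z of long_fuse_mid in the frame of socket_mouth between 0 and 0.014 m and horizontal distance between long_fuse_mid and socket_mouth below 0.01 m and angle between long_fuse_mid's own z axis and vertical below 0.15 rad and contact force between the fingers and long_fuse below 0.1 N and value of joint lever below 0.1 rad), for 0.2 s.
2. the lever is in the first or second notch on its way, fuse still home (z of long_fuse_mid in the frame of socket_mouth between 0 and 0.014 m and horizontal distance between long_fuse_mid and socket_mouth below 0.01 m and angle between long_fuse_mid's own z axis and vertical below 0.15 rad and value of joint lever between 0.2 and 0.6 rad), for 0.02 s.
3. the lever is held by the gripper in the third notch (z of long_fuse_mid in the frame of socket_mouth between 0 and 0.014 m and horizontal distance between long_fuse_mid and socket_mouth below 0.01 m and angle between long_fuse_mid's own z axis and vertical below 0.15 rad and value of joint lever between 0.665 and 0.905 rad and contact force between the fingers and lever above 0.8 N and contact force between the fingers and long_fuse below 0.1 N), for 0.3 s.
At the end, for the whole second after the job is handed in: The long fuse stands in the tester's well, fully home to within 4 mm, within 0.15 rad of upright and not touched by the gripper; the lever stands still in the third notch (0.665 to 0.905 rad), held by the gripper's fingers with at least 0.8 N; the short fuses are within 15 mm of where they were (all of step 3 and velocity of joint lever between -0.1 and 0.1 rad/s and distance of each of short_fuse_a_mid, short_fuse_b_mid from where it was at the start of the episode below 0.015 m); the arm keeps its last pose, push and grip.
It fails at once if the lever goes as far as the fourth click (value of joint lever above 0.95 rad).
It fails at once if a short fuse is moved more than 15 mm (distance of any of short_fuse_a_mid, short_fuse_b_mid from where it was at the start of the episode above 0.015 m).
It fails at once if the flashlight, spanner socket, door stop or fuse jar is moved more than 20 mm (distance of any of flashlight, socket_head, door_stop, fuse_jar from where it was at the start of the episode above 0.02 m).
It also fails if it takes over 54 s, if anything falls off the work surface, if the arm or the gripper's body presses on something with over 40 N, if the wrist force passes 120 N, or if a joint passes its speed limit or range.

## Working session

There is one attempt and no reset: what is moved stays moved. The work goes in short steps, Python scripts to look and compute and a shell command to move; the robot and the scene stay as the last step left them, time stands still between calls to the robot, and variables do not carry over. Pictures are saved under pics/ and viewed, at most 10 in all, crops included, and the job is handed in when it is done.

```bash
mkdir -p pics; cat > h.py <<'E'
import numpy as np, cv2
from bench import ctrl
from scipy.spatial.transform import Rotation as R
def pose():
    o=ctrl.get_obs(); w,x,y,z=o['eef_rot']; T=np.eye(4); T[:3,:3]=R.from_quat([x,y,z,w]).as_matrix(); T[:3,3]=o['eef_pos']; return T
def cam(n,T=None):
    p=ctrl.camera_params(n); K=np.array(p['mtx'])
    W=np.array(p['world_from_camera']) if 'world_from_camera' in p else (pose() if T is None else T)@np.array(p['tool_from_camera'])
    return K,W
def toz(n,uv,z,T=None):
    K,W=cam(n,T); d=W[:3,:3]@np.linalg.solve(K,[uv[0],uv[1],1]); c=W[:3,3]; return c+d*(z-c[2])/d[2]
def proj(n,P,T=None):
    K,W=cam(n,T); q=K@(np.linalg.inv(W)@np.append(P,1))[:3]; return q[:2]/q[2]
def snap(n,f):
    im=ctrl.camera(n); cv2.imwrite('pics/'+f,im[:,:,::-1]); return im
E
python3 - <<'E'
from h import *
for n in('top','scene'):
    snap(n,n+'0.png')
    K,W=cam(n);print(n,W[:3,3].round(3),W[:3,2].round(2))
    for k in('long_fuse_mid','short_fuse_a_mid','rack','socket_mouth','lever_pivot','lever_knob','fuse_jar','flashlight','socket_head','door_stop'):
        print(k,[(round(d['point'][0]*560),round(d['point'][1]*420),round(d['confidence'],2)) for d in ctrl.boxes_of(n,k)][:5])
print(pose().round(3),ctrl.get_obs())
E
```

```text
top [0.459 0.028 0.936] [ 0.19  0.   -0.98]
long_fuse_mid [(192, 245, 0.67), (225, 207, 0.45)]
short_fuse_a_mid [(121, 257, 0.45)]
rack [(163, 253, 0.6)]
socket_mouth [(367, 260, 0.57)]
lever_pivot [(366, 261, 0.79)]
lever_knob [(381, 239, 0.79), (329, 143, 0.7)]
fuse_jar [(161, 160, 0.71)]
flashlight [(328, 144, 0.96)]
socket_head [(401, 160, 0.7)]
door_stop [(234, 171, 0.91), (382, 235, 0.72), (163, 162, 0.69)]
scene [1.053 0.299 0.868] [-0.47 -0.28 -0.83]
long_fuse_mid [(371, 219, 0.56), (323, 243, 0.5)]
short_fuse_a_mid [(442, 245, 0.61)]
rack [(405, 247, 0.56)]
socket_mouth [(227, 163, 0.79)]
lever_pivot [(228, 161, 0.84)]
lever_knob [(200, 155, 0.79)]
fuse_jar [(372, 323, 0.8)]
flashlight [(193, 269, 0.79), (405, 248, 0.37)]
socket_head []
door_stop [(290, 296, 0.65)]
[[ 0.962  0.271 -0.     0.156]
 [ 0.271 -0.962  0.    -0.553]
 [ 0.    -0.    -1.     0.405]
 [ 0.     0.     0.     1.   ]] {'time_s': 1.1, 'q': array([-1.50234818e+00,  1.80777848e-01,  1.60703228e+00, -3.46885396e-06,
        1.35380424e+00, -2.06293267e-01]), 'dq': array([ 0.0004963 ,  0.00128156,  0.00033485,  0.00022413, -0.0005041 ,
        0.00073905]), 'joint_efforts': array([-1.00998018e-04, -4.44845688e+01, -3.51690745e+01, -3.27555636e-04,
        5.92041488e-04, -3.52638597e-05]), 'eef_pos': array([ 0.1560166 , -0.55343106,  0.4046853 ]), 'eef_rot': array([-1.09463629e-05,  9.90579421e-01,  1.36939438e-01, -9.42132321e-07]), 'wrist_force': array([-0.20342527,  0.13590251,  0.01173629]), 'torque': array([-0.0192634 , -0.01117962,  0.01844224]), 'grasp_force': 0.0, 'opening': 1.004035478838004}
```

View pics/top0.png

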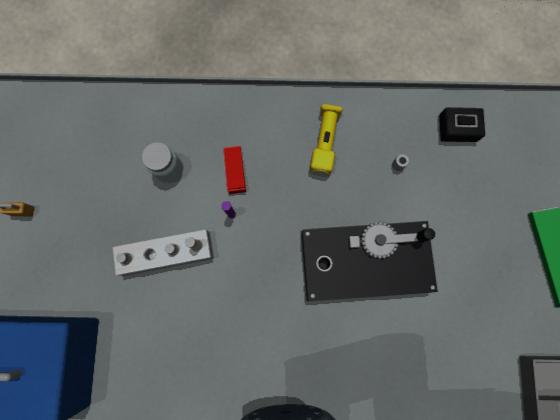

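View pics/scene0.png

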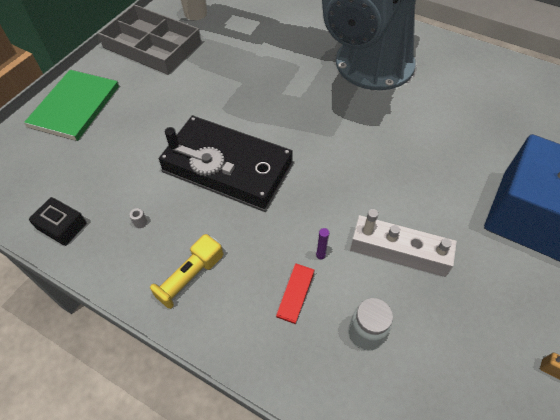

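Top view: rack with fuses at (123,258), (172,249) and (192,243), and an empty hole at (150,254). The tester's well is at (324,263), the pivot at (380,240) and the knob at (427,234). 

Candidates for the long fuse:
- Tube at top (192,243) / scene (372,220)
- Short fuses at scene (394,231) and (445,245)
- Purple look-alike at scene (323,243)

I choose the tall white one at scene (372,220), and will check it in a crop.

```bash
python3 - <<'E'
from h import *
a=cv2.imread('pics/top0.png');b=cv2.imread('pics/scene0.png')
f=lambda i,x,y:cv2.resize(i[y:y+75,x:x+133],None,fx=3,fy=4*.75,interpolation=cv2.INTER_CUBIC)
g=np.vstack([np.hstack([f(a,105,215),f(b,345,200)]),np.hstack([f(a,300,210),f(b,155,115)])])
cv2.imwrite('pics/crop0.png',g);print(g.shape)
E
```

```text
(450, 798, 3)
```

View pics/crop0.png

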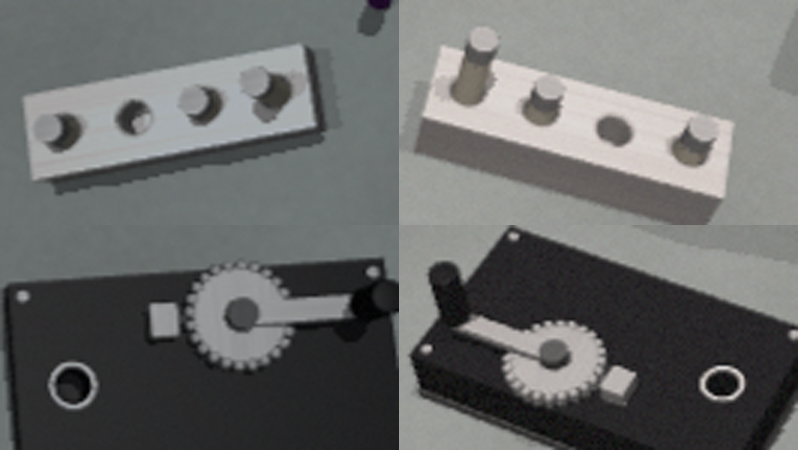

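```bash
python3 - <<'E'
from h import *
A=lambda x,y:(105+x/3,215+y/3);B=lambda x,y:(345+(x-399)/3,200+y/3);C=lambda x,y:(300+x/3,210+(y-225)/3);D=lambda x,y:(155+(x-399)/3,115+(y-225)/3)
p=lambda l,n,uv,z:print(l,n,toz(n,uv,z).round(4))
p('long','top',A(260,82),.115);p('long','scene',B(482,41),.115)
p('sh1','top',A(197,104),.08);p('sh1','scene',B(547,88),.08)
p('sh2','top',A(54,132),.08);p('sh2','scene',B(703,127),.08)
for q in((24,97),(305,45),(322,128),(35,180)):p('rack','top',A(*q),.05)
for q in((441,47),(734,123),(717,196),(417,118)):p('rack','scene',B(*q),.05)
p('well','top',C(73,385),.05);p('well','scene',D(722,384),.05)
p('wheel','top',C(240,315),.064);p('wheel','scene',D(554,362),.064)
p('knob','scene',D(445,268),.119); p('knob','top',(427.5,231.5),.119)
p('casecorner','top',C(5,285),.05);p('casecorner','top',C(383,260),.05)
p('screw','top',C(22,297),.05);p('screw','top',C(373,271),.05);p('screw','top',(312,296),.05);p('screw','top',(432.5,289),.05)
E
```

```text
long top [0.5429 0.2052 0.115 ]
long scene [0.5493 0.2128 0.115 ]
sh1 top [0.5305 0.2549 0.08  ]
sh1 scene [0.5385 0.2607 0.08  ]
sh2 top [0.5095 0.3506 0.08  ]
sh2 scene [0.5158 0.3591 0.08  ]
rack top [0.5354 0.3855 0.05  ]
rack top [0.5766 0.1889 0.05  ]
rack top [0.5181 0.1736 0.05  ]
rack top [0.4777 0.3721 0.05  ]
rack scene [0.5245 0.1826 0.05  ]
rack scene [0.482  0.3784 0.05  ]
rack scene [0.5402 0.386  0.05  ]
rack scene [0.5844 0.1921 0.05  ]
well top [ 0.5113 -0.0628  0.05  ]
well scene [ 0.5162 -0.058   0.05  ]
wheel top [ 0.5614 -0.1779  0.064 ]
wheel scene [ 0.5698 -0.1716  0.064 ]
knob scene [ 0.5699 -0.2594  0.119 ]
knob top [ 0.5738 -0.2589  0.119 ]
casecorner top [ 0.581  -0.0142  0.05  ]
casecorner top [ 0.6048 -0.2844  0.05  ]
screw top [ 0.5726 -0.0264  0.05  ]
screw top [ 0.5967 -0.2769  0.05  ]
screw top [ 0.4435 -0.0373  0.05  ]
screw top [ 0.4631 -0.2879  0.05  ]
```

The crop confirms it: the long fuse is the tall tube at scene (372,214), at the -y end of the rack. The two cameras disagree by about 7 mm, so I'll refine with the wrist camera from above.

```bash

for i in 1 2 3 4; do python3 -m pendant '[[[1,26,-31,0,0,0,0],[1,53,-63,0,0,0,0],[1,79,-94,0,0,0,0],[1,106,-126,0,0,0,0],[1,132,-157,0,0,0,0]]]' | tail -c 300; done
python3 -m pendant '[[[1,0,0,0,0,0,-0.12],[1,0,0,0,0,0,-0.24],[1,0,0,0,0,0,-0.36],[1,0,0,0,0,0,-0.48],[1,0,0,0,0,0,-0.6]]]' >/dev/null
python3 -m pendant '[[[1,0,0,0,0,0,-0.12],[1,0,0,0,0,0,-0.24],[1,0,0,0,0,0,-0.36],[1,0,0,0,0,0,-0.48],[1,0,0,0,0,0,-0.6]]]' >/dev/null
python3 -m pendant '[[[1,0,0,0,0,0,-0.12],[1,0,0,0,0,0,-0.24],[1,0,0,0,0,0,-0.306],[1,0,0,0,0,0,-0.306]]]'
python3 - <<'E'
from h import *
T=pose();print(T.round(4));print(np.array(ctrl.camera_params('wrist')['tool_from_camera']).round(3))
snap('wrist','w1.png')
for P in((.546,.209,.115),(.534,.258,.08)):print(proj('wrist',P,T).round())
E
```

```text
time_s: 1.52
eef_pos: [0.2408, -0.3647, 0.4046]
eef_rot: [-0.0, 0.991, 0.137, 0.0]
wrist_force: [0.9, 0.5, 0.5]
opening: 1.0
grasp_force: 0.0
time_s: 1.93
eef_pos: [0.3251, -0.1777, 0.405]
eef_rot: [0.0, 0.991, 0.137, 0.0]
wrist_force: [1.3, -0.5, -0.7]
opening: 0.999
grasp_force: 0.0
time_s: 2.35
eef_pos: [0.4097, 0.0096, 0.4052]
eef_rot: [0.0, 0.991, 0.137, 0.001]
wrist_force: [1.4, -1.3, 0.8]
opening: 0.999
grasp_force: 0.0
time_s: 2.77
eef_pos: [0.4942, 0.1967, 0.4048]
eef_rot: [0.0, 0.991, 0.137, 0.0]
wrist_force: [0.6, -1.4, -0.5]
opening: 1.0
grasp_force: 0.0
time_s: 3.93
eef_pos: [0.4938, 0.1943, 0.4047]
eef_rot: [0.0, 0.628, 0.778, 0.0]
wrist_force: [0.1, 0.5, 0.3]
opening: 1.002
grasp_force: 0.0
[[-2.107e-01  9.775e-01  1.000e-04  4.938e-01]
 [ 9.775e-01  2.107e-01  0.000e+00  1.943e-01]
 [ 0.000e+00  1.000e-04 -1.000e+00  4.047e-01]
 [ 0.000e+00  0.000e+00  0.000e+00  1.000e+00]]
[[-0.001 -0.964 -0.266  0.068]
 [ 1.    -0.001 -0.    -0.   ]
 [-0.    -0.266  0.964  0.031]
 [ 0.     0.     0.     1.   ]]
[342. 195.]
[336. 125.]
```

View pics/w1.png

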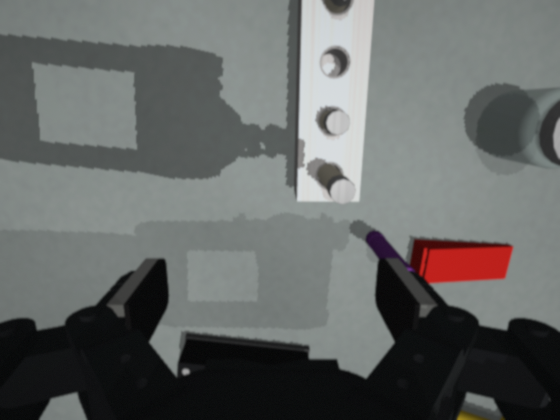

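Wrist view: the long fuse's top is at (342,190) and the short ones are at (337,121) and (335,62). The purple look-alike at (370,240) is off to the side.

```bash
python3 - <<'E'
from h import *
T=pose()
im=cv2.imread('pics/w1.png')
p=toz('wrist',(342,189),.115,T);print(p, toz('wrist',(337,121),.08,T),toz('wrist',(334,61),.08,T))
for c in((296,200),(360,201)):print('rack corner',toz('wrist',c,.05,T))
print('tool shift',(T[:3,:3].T@(p-T[:3,3])*1000).round(1))
E
```

```text
[0.54446974 0.21331057 0.115     ] [0.53443926 0.2614284  0.08      ] [0.52043859 0.30536628 0.08      ]
rack corner [0.52031856 0.1818496  0.05      ]
rack corner [0.58078972 0.1935474  0.05      ]
tool shift [  8.1  53.5 289.7]
```

```bash

python3 -m pendant '[[[1,3,27,0,0,0,0],[1,7,54,0,0,0,0],[1,7,54,40,0,0,0],[1,7,54,80,0,0,0],[1,7,54,80,0,0,0]]]'
python3 -m pendant '[[[1,0,0,30,0,0,0],[1,0,0,60,0,0,0],[1,0,0,80,0,0,0],[1,0,0,80,0,0,0]]]'
python3 - <<'E'
from h import *
T=pose();print(T[:3,3].round(4));im=snap('wrist','w2.png')
print(proj('wrist',(.545,.2125,.115),T))
print([(d['point'][0]*560,d['point'][1]*420,d['confidence']) for d in ctrl.boxes_of('wrist','long_fuse_mid')])
E
```

```text
time_s: 4.4
eef_pos: [0.5424, 0.2118, 0.3165]
eef_rot: [-0.005, 0.63, 0.777, -0.005]
wrist_force: [-1.7, -1.6, -2.2]
opening: 0.999
grasp_force: 0.0
time_s: 4.73
eef_pos: [0.5435, 0.212, 0.2417]
eef_rot: [-0.002, 0.63, 0.777, -0.003]
wrist_force: [-0.6, -0.3, -0.4]
opening: 0.996
grasp_force: 0.0
[0.5435 0.212  0.2417]
[280.14273592 329.84029711]
[(282.576, 301.308, 0.92), (370.384, 342.216, 0.87)]
```

View pics/w2.png

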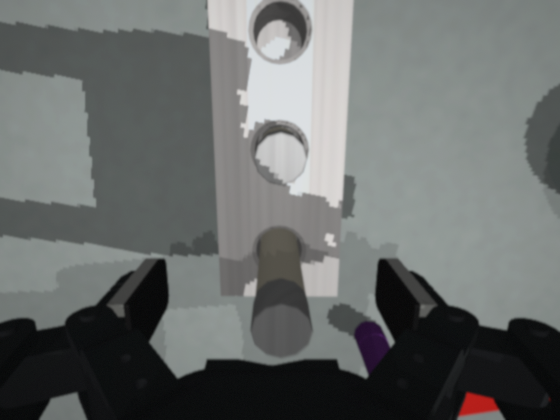

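The fuse, top at (281,332), is centred between the open pads, which stand at about (165,290) and (380,290). I'll close and lift straight up.

```bash

python3 -m pendant '[[[0,0,0,0,0,0,0],[0,0,0,0,0,0,0],[0,0,0,0,0,0,0],[0,0,0,0,0,0,0],[0,0,0,0,0,0,0]]]'
python3 -m pendant '[[[0,0,0,0,0,0,0],[0,0,0,0,0,0,0],[0,0,0,0,0,0,0]]]'
python3 -m pendant '[[[0,0,0,-15,0,0,0],[0,0,0,-40,0,0,0],[0,0,0,-70,0,0,0],[0,0,0,-100,0,0,0],[0,0,0,-100,0,0,0]]]'
python3 - <<'E'
from h import *
print(pose().round(4))
E
```

```text
time_s: 5.25
eef_pos: [0.5454, 0.2124, 0.2456]
eef_rot: [0.0, 0.629, 0.777, 0.0]
wrist_force: [-0.1, -0.1, -0.3]
opening: 0.301
grasp_force: 0.0
time_s: 5.5
eef_pos: [0.5454, 0.2124, 0.2455]
eef_rot: [0.0, 0.629, 0.777, 0.0]
wrist_force: [-1.8, -0.4, 5.8]
opening: 0.217
grasp_force: 58.5
time_s: 5.92
eef_pos: [0.5471, 0.2128, 0.3513]
eef_rot: [0.003, 0.629, 0.777, 0.004]
wrist_force: [0.7, 0.6, -0.0]
opening: 0.218
grasp_force: 59.4
[[-2.086e-01  9.780e-01  1.030e-02  5.471e-01]
 [ 9.780e-01  2.086e-01  1.800e-03  2.128e-01]
 [-4.000e-04  1.040e-02 -9.999e-01  3.513e-01]
 [ 0.000e+00  0.000e+00  0.000e+00  1.000e+00]]
```

```bash

python3 -m pendant '[[[0,-32,-10,0,0,0,0],[0,-65,-21,0,0,0,0],[0,-97,-31,0,0,0,0],[0,-130,-42,0,0,0,0],[0,-162,-52,0,0,0,0]]]' | tail -1
python3 -m pendant '[[[0,-32,-10,0,0,0,0],[0,-65,-21,0,0,0,0],[0,-97,-31,0,0,0,0],[0,-130,-42,0,0,0,0],[0,-162,-52,0,0,0,0]]]' | tail -1
python3 -m pendant '[[[0,0,0,0,0,0,0],[0,0,0,0,0,0,0],[0,0,0,0,0,0,0]]]'
python3 - <<'E'
from h import *
T=pose();print(T.round(4));snap('wrist','w3.png')
print(proj('wrist',(.514,-.057,.05),T))
print([(d['point'][0]*560,d['point'][1]*420,d['confidence']) for d in ctrl.boxes_of('wrist','socket_mouth')])
E
```

```text
grasp_force: 59.3
grasp_force: 59.3
time_s: 7.0
eef_pos: [0.5108, -0.126, 0.3441]
eef_rot: [-0.001, 0.629, 0.777, 0.0]
wrist_force: [0.8, 0.4, -0.2]
opening: 0.216
grasp_force: 59.3
[[-2.077e-01  9.782e-01 -9.000e-04  5.108e-01]
 [ 9.782e-01  2.077e-01  9.000e-04 -1.260e-01]
 [ 1.100e-03 -7.000e-04 -1.000e+00  3.441e-01]
 [ 0.000e+00  0.000e+00  0.000e+00  1.000e+00]]
[295.91558187 109.57931978]
[(287.896, 155.82, 0.82), (483.28, 331.212, 0.54)]
```

View pics/w3.png

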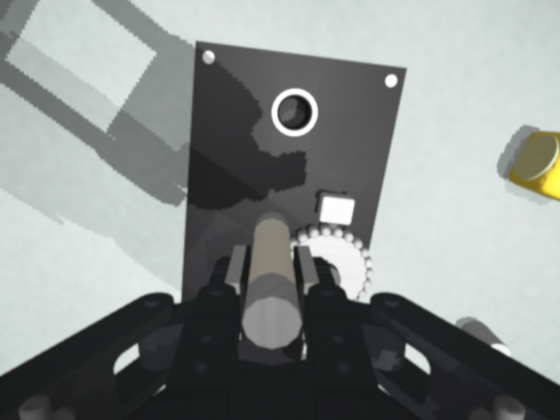

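The well ring is at about (295,112), and the fuse is held at its middle with its top at about (271,322). I'll find the ring centre precisely, and check how the fuse sits in the grip.

```bash
python3 - <<'E'
from h import *
T=pose();im=cv2.imread('pics/w3.png',0)
m=(im[75:150,260:330]>150).astype(np.uint8)
cs,_=cv2.findContours(m,cv2.RETR_EXTERNAL,cv2.CHAIN_APPROX_NONE);c=max(cs,key=cv2.contourArea)
e=cv2.fitEllipse(c);uv=(e[0][0]+260,e[0][1]+75);print(uv,e[1])
p=toz('wrist',uv,.05,T);print('well',p.round(4),'tool',(T[:3,:3].T@(p-T[:3,3])*1e3).round(1))
K,W=cam('wrist',np.eye(4))
for z in(.1305,.2305):
    q=K@(np.linalg.inv(W)@[0,0,z,1])[:3];print(z,(q/q[2])[:2].round(1))
for s in((208,57),(391,81)):print(toz('wrist',s,.05,T).round(4))
E
```

```text
(294.1864318847656, 111.92506790161133) (45.96057891845703, 48.28980255126953)
well [ 0.5133 -0.058   0.05  ] tool [ 64.8  16.5 294.4]
0.1305 [272.2 323. ]
0.2305 [271.9 224.3]
[ 0.4457 -0.0343  0.05  ]
[ 0.5761 -0.0228  0.05  ]
```

```bash

python3 -m pendant '[[[0,32,8,0,0,0,0],[0,65,16.5,0,0,0,0],[0,65,16.5,25,0,0,0],[0,65,16.5,50,0,0,0],[0,65,16.5,57,0,0,0]]]' |tail -1
python3 -m pendant '[[[0,0,0,0,0,0,0],[0,0,0,0,0,0,0],[0,0,0,0,0,0,0]]]'
python3 -m pendant '[[[0,0,0,4,0,0,0],[0,0,0,8,0,0,0],[0,0,0,11,0,0,0],[0,0,0,11,0,0,0]]]'
python3 - <<'E'
from h import *
T=pose();print(T.round(4)); p=np.array([.5133,-.058,.05]);print((T[:3,:3].T@(p-T[:3,3])*1e3).round(1))
E
```

```text
grasp_force: 59.3
time_s: 7.77
eef_pos: [0.5143, -0.0593, 0.289]
eef_rot: [0.001, 0.629, 0.777, 0.0]
wrist_force: [0.3, -0.2, -0.3]
opening: 0.215
grasp_force: 59.3
time_s: 8.1
eef_pos: [0.5133, -0.0593, 0.2761]
eef_rot: [-0.0, 0.629, 0.777, -0.0]
wrist_force: [0.5, -0.3, -1.3]
opening: 0.216
grasp_force: 59.3
[[-2.081e-01  9.781e-01 -8.000e-04  5.133e-01]
 [ 9.781e-01  2.081e-01  3.000e-04 -5.930e-02]
 [ 5.000e-04 -8.000e-04 -1.000e+00  2.761e-01]
 [ 0.000e+00  0.000e+00  0.000e+00  1.000e+00]]
[  1.1   0.4 226.1]
```

The foot is in the mouth, 4.5 mm deep with almost no force. Next I push it down.

```bash

python3 -m pendant '[[[0,1,0,6,0,0,0],[0,1,0,12,0,0,0],[0,1,0,18,0,0,0],[0,1,0,24,0,0,0],[0,1,0,24,0,0,0]]]'
python3 -m pendant '[[[0,0,0,4,0,0,0],[0,0,0,8,0,0,0],[0,0,0,11,0,0,0],[0,0,0,11,0,0,0]]]'
```

```text
time_s: 8.52
eef_pos: [0.5127, -0.058, 0.2509]
eef_rot: [-0.001, 0.629, 0.777, -0.0]
wrist_force: [0.2, -0.1, -2.8]
opening: 0.222
grasp_force: 59.3
time_s: 8.85
eef_pos: [0.5131, -0.0581, 0.241]
eef_rot: [-0.001, 0.629, 0.777, -0.0]
wrist_force: [0.1, 0.3, -1.0]
opening: 0.215
grasp_force: 59.3
```

```bash

python3 -m pendant '[[[0,0,0,1,0,0,0],[0,0,0,2,0,0,0],[0,0,0,2,0,0,0]]]'
python3 -m pendant '[[[0,0,0,0.5,0,0,0],[0,0,0,1,0,0,0],[0,0,0,1,0,0,0]]]'
```

```text
time_s: 9.1
eef_pos: [0.5136, -0.0583, 0.2405]
eef_rot: [0.0, 0.629, 0.777, 0.0]
wrist_force: [-2.2, 0.5, 5.6]
opening: 0.216
grasp_force: 60.0
time_s: 9.35
eef_pos: [0.5138, -0.0583, 0.2405]
eef_rot: [0.0, 0.629, 0.777, -0.0]
wrist_force: [-4.4, 1.6, 13.6]
opening: 0.217
grasp_force: 61.0
```

Bottomed at exactly the expected height (foot at 0.010), with 13 N of push. I'll release, rise and look.

```bash

python3 -m pendant '[[[0,0,0,-2,0,0,0],[1,0,0,-2,0,0,0],[1,0,0,-2,0,0,0],[1,0,0,-2,0,0,0],[1,0,0,-2,0,0,0]]]'|tail -2
python3 -m pendant '[[[1,0,0,0,0,0,0],[1,0,0,0,0,0,0],[1,0,0,0,0,0,0],[1,0,0,0,0,0,0]]]'|tail -2
python3 -m pendant '[[[1,0,0,-25,0,0,0],[1,0,0,-60,0,0,0],[1,0,0,-95,0,0,0],[1,0,0,-120,0,0,0],[1,-10,0,-140,0,0,0]]]'
python3 -m pendant '[[[1,-35,0,0,0,0,0.03],[1,-70,0,0,0,0,0.06],[1,-105,0,0,0,0,0.09],[1,-140,0,0,0,0,0.115],[1,-160,0,0,0,0,0.115]]]' |tail -1
python3 -m pendant '[[[1,-30,0,0,0,0,0],[1,-60,0,0,0,0,0],[1,-85,0,0,0,0,0],[1,-85,0,0,0,0,0],[1,-85,0,0,0,0,0]]]'
python3 - <<'E'
from h import *
T=pose();print(T.round(4));snap('wrist','w4.png')
for k in('lever_knob','lever_pivot','long_fuse_mid'):print(k,[(round(d['point'][0]*560),round(d['point'][1]*420),round(d['confidence'],2)) for d in ctrl.boxes_of('wrist',k)])
for P in((.513,-.058,.11),(.566,-.175,.064),(.574,-.26,.119)):print(proj('wrist',P,T).round())
E
```

```text
opening: 0.775
grasp_force: 0.0
opening: 1.003
grasp_force: 0.0
time_s: 10.52
eef_pos: [0.5155, -0.0671, 0.3835]
eef_rot: [0.001, 0.629, 0.778, 0.001]
wrist_force: [0.3, -0.7, -0.6]
opening: 0.998
grasp_force: 0.0
grasp_force: 0.0
time_s: 11.35
eef_pos: [0.5566, -0.3104, 0.3801]
eef_rot: [-0.0, 0.674, 0.739, 0.0]
wrist_force: [-0.5, 0.6, 0.1]
opening: 1.0
grasp_force: 0.0
[[-9.260e-02  9.957e-01 -5.000e-04  5.566e-01]
 [ 9.957e-01  9.260e-02  6.000e-04 -3.104e-01]
 [ 6.000e-04 -5.000e-04 -1.000e+00  3.801e-01]
 [ 0.000e+00  0.000e+00  0.000e+00  1.000e+00]]
lever_knob [(296, 40, 0.61)]
lever_pivot [(247, 76, 0.73)]
long_fuse_mid []
[ 233. -267.]
[301.  15.]
[306. 139.]
```

View pics/w4.png

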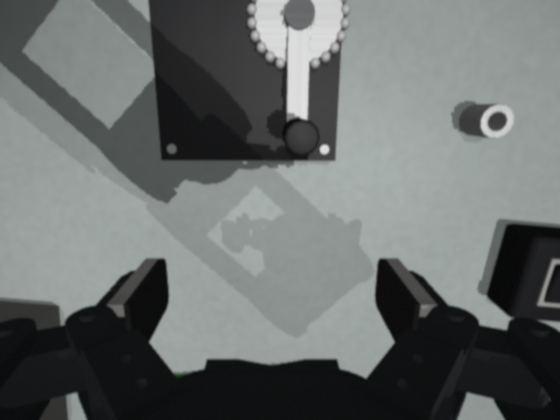

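The lever knob's top is at about (302,136) and the wheel hub at (299,12). I'll compare this with the position derived from the well, where the fuse went home.

```bash
python3 - <<'E'
from h import *
T=pose();print('knob',toz('wrist',(301.5,135),.119,T).round(4),'wheel',toz('wrist',(299,13),.075,T).round(4))
a=.0925;cx=np.array([np.cos(a),np.sin(a)]);cy=np.array([-cx[1],cx[0]])
w=np.array([.5138,-.0583]);pv=w+.04*cx-.12*cy;k=pv-.085*cy;print('model',pv.round(4),k.round(4))
d=T[:3,:3].T@(np.append(k,.255)-T[:3,3])*1e3;print('shift',d.round(1))
E
```

```text
knob [ 0.5713 -0.2555  0.119 ] wheel [ 0.5635 -0.1739  0.075 ]
model [ 0.5647 -0.1741] [ 0.5726 -0.2587]
shift [ 47.4  20.3 125.7]
```

```bash

python3 -m pendant '[[[1,24,10,0,0,0,0],[1,48,20,0,0,0,0],[1,48,20,30,0,0,0],[1,48,20,65,0,0,0],[1,48,20,65,0,0,0]]]'|tail -1
python3 -m pendant '[[[1,0,0,30,0,0,0],[1,0,0,60,0,0,0],[1,0,0,60,0,0,0],[1,0,0,60,0,0,0]]]'
python3 -m pendant '[[[0,0,0,0,0,0,0],[0,0,0,0,0,0,0],[0,0,0,0,0,0,0],[0,0,0,0,0,0,0],[0,0,0,0,0,0,0]]]'
python3 -m pendant '[[[0,0,0,0,0,0,0],[0,0,0,0,0,0,0],[0,0,0,0,0,0,0]]]'
python3 - <<'E'
from h import *
print(pose().round(4))
# arc from pose now: lever angle th -> tool shift, turn
for th in(.06,.131,.2,.262):print(th,'x %.1f y %.1f rot %.3f'%(85*(1-np.cos(th)),-85*np.sin(th),th))
E
```

```text
grasp_force: 0.0
time_s: 12.3
eef_pos: [0.5719, -0.2587, 0.2554]
eef_rot: [-0.002, 0.673, 0.74, -0.0]
wrist_force: [1.0, 0.1, 1.3]
opening: 1.003
grasp_force: 0.0
time_s: 12.72
eef_pos: [0.5725, -0.2596, 0.2569]
eef_rot: [0.001, 0.673, 0.74, 0.0]
wrist_force: [-3.7, -2.4, 3.2]
opening: 0.305
grasp_force: 4.2
time_s: 12.97
eef_pos: [0.5719, -0.2598, 0.2571]
eef_rot: [-0.0, 0.673, 0.74, -0.001]
wrist_force: [-5.5, 1.5, 6.8]
opening: 0.267
grasp_force: 58.3
[[-9.490e-02  9.955e-01 -1.000e-03  5.719e-01]
 [ 9.955e-01  9.490e-02 -8.000e-04 -2.598e-01]
 [-7.000e-04 -1.100e-03 -1.000e+00  2.571e-01]
 [ 0.000e+00  0.000e+00  0.000e+00  1.000e+00]]
0.06 x 0.2 y -5.1 rot 0.060
0.131 x 0.7 y -11.1 rot 0.131
0.2 x 1.7 y -16.9 rot 0.200
0.262 x 2.9 y -22.0 rot 0.262
```

Gripped (58 N) with the lever at rest. I swing the first click.

```bash

python3 -m pendant '[[[0,0.2,-5,0,0,0,0.06],[0,0.7,-11,0,0,0,0.131],[0,1.7,-17,0,0,0,0.2],[0,2.9,-22,0,0,0,0.262],[0,2.9,-22,0,0,0,0.262]]]'
python3 - <<'E'
from h import *
T=pose();d=T[:2,3]-[.5647,-.1741]
print('angle',np.arctan2(-d[0],-d[1])+.0925,'r',np.hypot(*d))
E
```

```text
time_s: 13.38
eef_pos: [0.5498, -0.2589, 0.2571]
eef_rot: [0.001, 0.765, 0.645, -0.0]
wrist_force: [-0.5, 0.6, 4.0]
opening: 0.264
grasp_force: 58.9
angle 0.26605199379625344 r 0.0860780996992844
```

```bash

python3 -m pendant '[[[0,0.2,-5,0,0,0,0.06],[0,0.7,-11,0,0,0,0.131],[0,1.7,-17,0,0,0,0.2],[0,2.9,-22,0,0,0,0.262],[0,2.9,-22,0,0,0,0.262]]]'
python3 - <<'E'
from h import *
T=pose();d=T[:2,3]-[.5647,-.1741]
print('angle',np.arctan2(-d[0],-d[1])+.0925,'r',np.hypot(*d))
E
```

```text
time_s: 13.8
eef_pos: [0.5287, -0.2523, 0.2572]
eef_rot: [0.001, 0.842, 0.539, -0.0]
wrist_force: [-1.2, -1.1, 4.0]
opening: 0.264
grasp_force: 59.1
angle 0.5239988679838213 r 0.08613239722871122
```

```bash

python3 -m pendant '[[[0,0.2,-5,0,0,0,0.06],[0,0.7,-11,0,0,0,0.131],[0,1.7,-17,0,0,0,0.2],[0,2.9,-22,0,0,0,0.262],[0,2.9,-22,0,0,0,0.262]]]'
python3 -m pendant '[[[0,0,0,0,0,0,0],[0,0,0,0,0,0,0],[0,0,0,0,0,0,0],[0,0,0,0,0,0,0],[0,0,0,0,0,0,0]]]'
python3 - <<'E'
from h import *
T=pose();d=T[:2,3]-[.5647,-.1741]
print('angle',np.arctan2(-d[0],-d[1])+.0925,'r',np.hypot(*d))
a=snap('scene','s5.png');b=snap('top','t5.png')
g=np.hstack([cv2.resize(a[90:230,130:300],None,fx=2.3,fy=2.3),cv2.resize(b[190:330,290:460],None,fx=2.3,fy=2.3)])
cv2.imwrite('pics/end.png',g[:,:,::-1])
E
```

```text
time_s: 14.22
eef_pos: [0.5099, -0.2405, 0.2572]
eef_rot: [0.001, 0.905, 0.425, 0.0]
wrist_force: [-0.9, -1.1, 4.0]
opening: 0.265
grasp_force: 59.1
time_s: 14.63
eef_pos: [0.5103, -0.2408, 0.2571]
eef_rot: [0.001, 0.905, 0.426, -0.0]
wrist_force: [-3.4, 0.1, 6.2]
opening: 0.266
grasp_force: 59.3
angle 0.7769958970703106 r 0.08609461781168128
```

View pics/end.png

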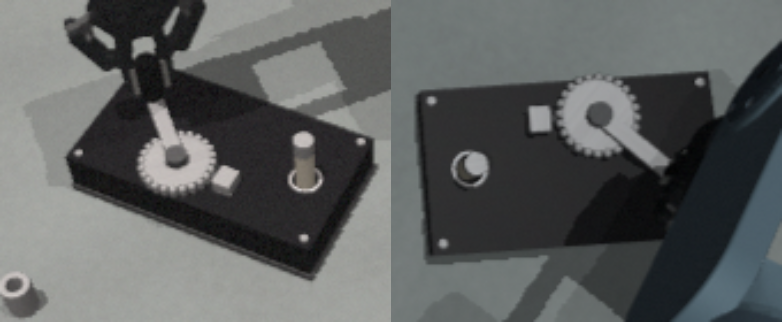

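The picture shows the fuse upright in the well (scene crop (304,160)). The lever is about 45° round and held by the fingers, at about 0.777 rad. I'm handing it in.

```bash
python3 -c "
from bench import ctrl
print(ctrl.hand_in())"
```

```text
the job is handed in; nothing more can be done
None
```

I handed the job in with the long fuse fully home in the tester's well and let go, and the lever gripped in the third notch at about 0.78 rad; the hand-in gave no verdict.

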